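# Vent the fuel safety can

### The job

Let the pressure out of the larger of the two metal fuel cans before it is used to fill the generator: with your fingertips press the lever above its handle all the way down so that the hinged cap stands fully open, keep it there for two seconds, then let the lever come up slowly so that the cap settles shut and does not snap. Do not touch the cap itself; leave the can standing where it is, pick nothing up, and leave the smaller can and everything else alone.

Things in the scene. Friction and masses are not known exactly. Their poses are not given: they have to be found in the camera images.
- fuel_can: the larger of two galvanised fuel safety cans, loose, about 2.3 kg: drum 150 mm wide, 125 mm high, spout 48 mm wide, 205 mm to the top of the cap strap. Handle at its back, out to 134 mm from the axis, the lever above it. Origin at the centre of its underside; z up, +x from lever side to cap side. Stands left or right, its lever pointing within 45 degrees of world -x
- can_cap: round hinged cap of the larger can, 58 mm wide, on the spout at the can's axis; rigidly joined to the lever across the hinge pin, so it tips up as the lever goes down. Origin at the centre of its underside, 182 mm above the table when shut
- can_lever (a joint): angle of the larger can's lever and cap about the pin: 0 = cap shut, lever up; 0.50 rad = lever fully down on its stop, cap fully open. A spring shuts it: pressing on the paddle takes about 5 N to start, 9 to 10 N at the stop; let go, it snaps shut at once
- can_lever_pad (a point): middle of the upper face of the lever's thumb paddle (46 mm long along the lever, 32 mm wide, rising 0.22 rad to its free end at rest); 72 mm behind the pin, 108 mm from the can's axis, 215 mm above the table at rest. Moves with the lever; sinks about 37 mm, almost straight down, to the stop
- can_lever_hinge (a point): middle of the larger can's level hinge pin, 36 mm behind the can's axis, 192 mm above the table; seen from above, the lever runs from here to the paddle
- small_can: the smaller safety can, same form at three quarters of the size: drum 114 mm wide, 95 mm high, 156 mm to the top of the cap strap, lever paddle 165 mm above the table; loose, about 1.1 kg. Not to be touched. Origin and axes as for the larger can
- small_lever (a joint): angle of the smaller can's lever: 0 = shut, 0.50 rad = fully down
- funnel: black plastic funnel standing mouth down, 110 mm wide, 128 mm high, at the back between the cans; origin at the centre of its underside; not to be touched
- spanner: flat steel spanner, 190 mm long, lying between the two cans; origin under its middle; not to be touched
- screwdriver: screwdriver lying on the table to the left; origin under its middle; not to be touched
- phone: black phone lying flat, 152 x 73 x 9 mm, nearest the robot; origin at the centre of its underside; not to be touched
- mug: white enamel mug, 82 mm wide, 85 mm high, to the right; origin at the centre of its underside; not to be touched
- grease_tin: closed round tin, 74 mm wide, 75 mm high, on the right beyond the mug; origin at the centre of its underside; not to be touched
Not all that is in view belongs to the job. Leave any purple or turquoise look-alike of the fuel_can alone.

How it is judged:
By the outcome, as a careful person would: the job done as asked, in the order asked, and still so for the second after the job is handed in, with the robot touching nothing.
It also fails if it takes over 38 s, if anything falls off the work surface, if the arm or the gripper's body presses on something with over 40 N, if the wrist force passes 120 N, or if a joint passes its speed limit or range.

### The arm

A 6-joint arm with a two-finger parallel gripper is mounted at the origin on the work surface. World frame = base frame: x ahead of the robot, y to its left, z up, the work surface at z = 0. Lengths are in m, angles in rad, forces in N, time in s.
With the tool pointing down it reaches from about 0.35 to 0.975 m from the base axis. Payload 17.4 kg.
Tool frame: the origin (TCP) lies at the very end of the fingers, on their centre line; the grasp point (between the pads) lies 19 mm behind it; z points along the fingers, y is the line along which they close (so a half turn about z gives the same grasp; the last joint's range is limited). The gripper opens to 85 mm and grips with 20 to 120 N. Pads are 22 mm wide; open, the fingers measure 114 mm over their backs; the gripper's body (76 mm by 85 mm) begins 54 mm behind the grasp point. The pads swing forward as they close: fully open they stand 13 mm farther back than shut.
Start: joints at [-1.144, 0.116, 1.442, -0, 1.584, -0.038], TCP at [0.303, -0.603, 0.231] pointing down, gripper open.
Joint ranges: [-2.83, 2.83], [-0.83, 2.19], [0.07, 2.5], [-1.14, 4.28], [0.01, 3], [-2.97, 2.97]. Speed limits (rad/s): [1.89, 1.89, 2.22, 3.14, 3.14, 3.14].

### API

Orientations are given as [roll, pitch, yaw] about the fixed x, y, z axes, in that order (R = Rz(yaw) Ry(pitch) Rx(roll)).
In Python, from cell import manip, eoat, kin, telemetry, read_camera, ticket gives the robot as it stands. The module is installed in compiled form; this text tells all that it offers. Calls block until the motion is done:
- manip.reach(position, orientation): joint-space move of the TCP to a pose.
- manip.movel(position, orientation=None, speed=0.15, force_limit=None): straight line of the TCP; orientation=None keeps the orientation; speed is the mean speed in m/s. With force_limit (N) it stops when the force on the tool has changed by that much, and returns True; else False.
- manip.move_j(angles): joint-space move.
- eoat.gripper_to(opening, grip_force=None): finger opening in m; grip_force is the grip in N (None keeps the last); returns when the fingers have stopped.
- manip.wait(seconds).
- kin.inverse_kinematics(position, orientation): joint angles nearest the present ones, or None.
- telemetry.observe(): the state.
- read_camera(name): name is "side" or "top" or "wrist"; returns a dict with "image" (420x560x3 uint8, blue, green, red), "range_z" (420x560 float32, m along the optical axis (not along the pixel's ray), 0 where there is no reading), "fx", "fy", "cx", "cy" (pixels), "R" (3x3) and "t" (3): a world point X has camera coordinates R X + t. Camera axes: x right, y down, z forward; pixel columns grow to the right and rows downward; lengths in m; the calibration is good to about 2 mm. A picture is of the moment at which its call begins.
A pose or a line that the arm cannot do raises manip.PlanningError and nothing moves.
- ticket.sign_off(): hands the job in; it is judged then, once.
The state is a dict: "time": time; "joints": joint angles; "joint_velocities": joint speeds; "joint_torque": joint torques, N m; "position": TCP position; "eef_rot": TCP orientation; "wrist_force": force on the tool from outside, world axes, zero at the start; "ft_torque": the same for the moment, N m; "opening": finger opening in m; "finger_force": force on a finger pad.
Only numpy, scipy, OpenCV 4.12 (cv2) and the standard library are available. Lean on these libraries where they do the work, as an engineer would, in place of code of your own. Each camera call takes 0.05 s, during which the arm holds its last target. There are 200 camera calls.

## Working session

There is one attempt and no reset: what is moved stays moved. The work goes in short steps, each a Python script; the robot and the scene stay as the last script left them, time stands still between calls to the robot, and variables do not carry over. Pictures are saved under pics/ and viewed, at most 10 in all, crops included, and the job is handed in when it is done.

```bash
mkdir -p pics; python3 - <<'E'
from cell import *
import cv2,numpy as np
for n in("top","side"):
    c=read_camera(n);cv2.imwrite(f"pics/{n}0.png",c["image"]);np.savez(f"{n}0.npz",**c)
    print(n,c["fx"],c["cx"],c["cy"],(-c["R"].T@c["t"]).round(3),c["R"].round(2).tolist())
print(telemetry.observe())
E
```

```text
top 494.26001834606177 277.1086740351601 204.55299037707854 [ 0.259 -0.006  1.521] [[-0.04, -1.0, 0.0], [-0.98, 0.04, -0.21], [0.21, -0.01, -0.98]]
side 457.2236763507179 276.01742367311647 210.70197271612602 [0.12  0.839 1.254] [[-0.9, -0.44, -0.01], [-0.33, 0.67, -0.66], [0.3, -0.59, -0.75]]
{'time': 0.1, 'joints': array([-1.14379206e+00,  1.16449183e-01,  1.44221496e+00, -2.39348958e-05,
        1.58400595e+00, -3.78045919e-02]), 'joint_velocities': array([-0.00094776, -0.00066517, -0.00230745, -0.00106427,  0.00047603,
       -0.00160872]), 'joint_torque': array([ 2.60228691e-03, -7.33666348e+01, -6.33786178e+01,  5.27528255e-05,
        5.25191805e-03,  1.23650261e-05]), 'position': array([ 0.30247943, -0.60323399,  0.23061823]), 'eef_rot': array([-3.14051508e+00, -1.68062105e-05,  4.64808541e-01]), 'wrist_force': array([-0.67612544,  0.3077963 ,  0.08745   ]), 'ft_torque': array([ 0.03687178, -0.00372416,  0.01859622]), 'finger_force': 0.0, 'opening': 0.0854610558497604}
```

View pics/top0.png

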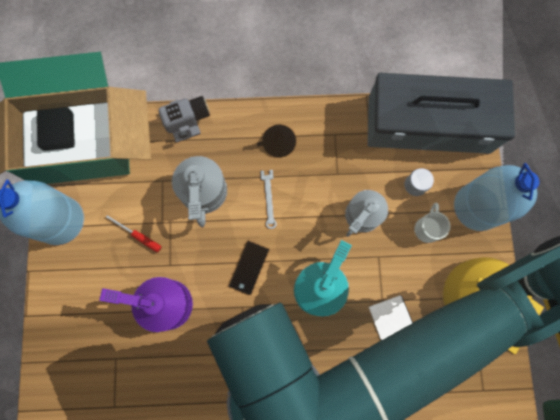

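View pics/side0.png

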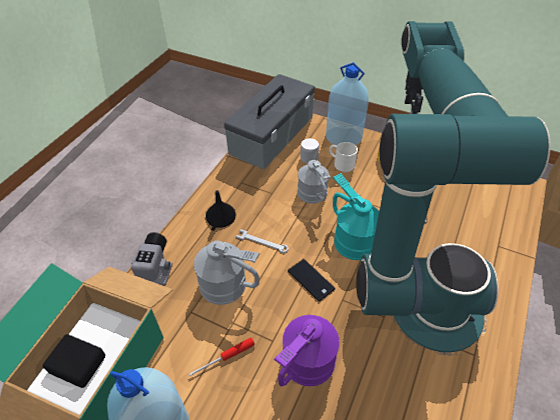

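Candidates for the can are:
- Large grey can at top (200,185), side (222,270).
- Small grey can at top (367,210), side (312,182).
- Purple look-alike at top (160,303).
- Turquoise look-alike at top (322,288).

I choose the large grey can. I'll check that with one crop and measure it from depth.

```bash
cat > h.py <<'E'
import numpy as np
def cloud(c):
    z=np.asarray(c["range_z"]);v,u=np.indices(z.shape)
    p=np.stack([(u-c["cx"])/c["fx"]*z,(v-c["cy"])/c["fy"]*z,z],-1)
    P=(p-c["t"])@c["R"];P[z==0]=np.nan
    return P
E
python3 - <<'E'
import numpy as np,cv2
from h import cloud
ims=[]
for n,(u0,u1,v0,v1) in dict(top=(160,240,145,235),side=(180,270,225,315)).items():
    c=np.load(n+"0.npz");P=cloud(c)[v0:v1,u0:u1]
    ims.append(cv2.resize(c["image"][v0:v1,u0:u1],(390,420),interpolation=cv2.INTER_CUBIC))
    q=P.reshape(-1,3);q=q[q[:,2]>0.02]
    for a,b in((.09,.12),(.12,.14),(.14,.17),(.175,.19),(.19,.2),(.2,.205),(.205,.21),(.21,.215),(.215,.22),(.22,.23),(.23,.3)):
        s=q[(q[:,2]>a)&(q[:,2]<=b)]
        if len(s)>2: print(n,a,len(s),s.mean(0).round(3),s.min(0).round(3),s.max(0).round(3))
    s=q[q[:,2]>.195]
    m=s[:,:2].mean(0);w,V=np.linalg.eigh(np.cov((s[:,:2]-m).T));print("pca",m,V[:,1],np.sqrt(w))
cv2.imwrite("pics/crop.png",np.hstack(ims))
E
```

```text
top 0.09 77 [0.577 0.172 0.102] [0.506 0.133 0.09 ] [0.695 0.268 0.12 ]
top 0.12 841 [0.633 0.202 0.132] [0.506 0.132 0.12 ] [0.713 0.282 0.14 ]
top 0.14 630 [0.633 0.2   0.149] [0.511 0.148 0.14 ] [0.695 0.267 0.169]
top 0.175 18 [0.62  0.196 0.187] [0.584 0.179 0.18 ] [0.645 0.234 0.19 ]
top 0.19 272 [0.632 0.205 0.195] [0.562 0.178 0.19 ] [0.665 0.234 0.2  ]
top 0.2 121 [0.604 0.205 0.202] [0.558 0.186 0.2  ] [0.658 0.227 0.205]
top 0.205 113 [0.587 0.205 0.208] [0.533 0.188 0.205] [0.642 0.218 0.21 ]
top 0.21 82 [0.558 0.203 0.212] [0.523 0.187 0.21 ] [0.636 0.217 0.215]
top 0.215 83 [0.526 0.202 0.217] [0.506 0.186 0.215] [0.55  0.217 0.22 ]
top 0.22 45 [0.516 0.2   0.222] [0.505 0.186 0.22 ] [0.541 0.215 0.227]
pca [0.58209962 0.20391971] [-0.9992127  -0.03967344] [0.01008678 0.04556173]
side 0.09 247 [0.59  0.248 0.103] [0.503 0.182 0.09 ] [0.683 0.28  0.12 ]
side 0.12 661 [0.619 0.236 0.131] [0.502 0.132 0.12 ] [0.71  0.281 0.14 ]
side 0.14 599 [0.612 0.226 0.152] [0.511 0.151 0.14 ] [0.69  0.264 0.17 ]
side 0.175 41 [0.613 0.223 0.184] [0.59  0.208 0.175] [0.657 0.234 0.19 ]
side 0.19 233 [0.625 0.211 0.195] [0.55  0.177 0.19 ] [0.663 0.236 0.2  ]
side 0.2 98 [0.593 0.205 0.203] [0.543 0.188 0.2  ] [0.645 0.236 0.205]
side 0.205 87 [0.589 0.206 0.208] [0.538 0.187 0.205] [0.635 0.218 0.21 ]
side 0.21 60 [0.542 0.201 0.213] [0.518 0.185 0.21 ] [0.634 0.217 0.215]
side 0.215 76 [0.52  0.202 0.217] [0.503 0.185 0.215] [0.547 0.218 0.22 ]
side 0.22 20 [0.51  0.202 0.222] [0.502 0.185 0.22 ] [0.521 0.216 0.226]
pca [0.57811933 0.20551694] [-0.99758459 -0.06946216] [0.01006731 0.04467159]
```

View pics/crop.png

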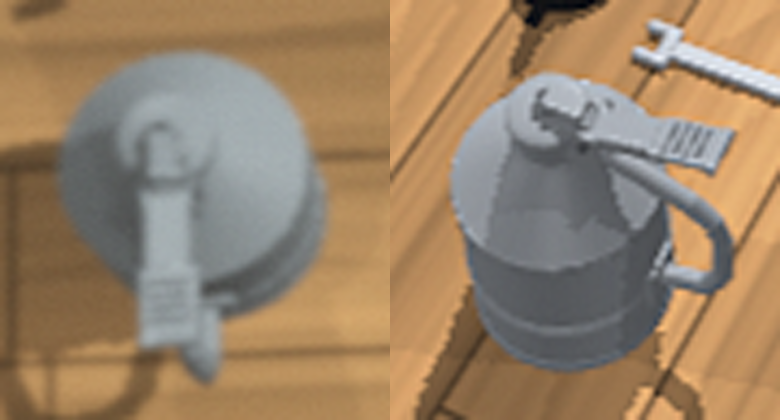

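The crop confirms the choice: the large grey can, in bare metal, with a ribbed paddle at top crop (168,305) and the handle below it. From depth, the axis is about (0.636, 0.206) and the pad about (0.528, 0.202). The lever runs along about -x, yaw 0.04. I'll lift and go above the paddle, then check from the wrist camera.

```bash
python3 - <<'E'
from cell import *
import cv2,numpy as np
from h import cloud
eoat.gripper_to(0.0)
p=telemetry.observe()["position"]
manip.movel([p[0],p[1],.42],speed=.3)
manip.reach([.526,.202,.33],[np.pi,0,.04])
s=telemetry.observe();print(s["time"],s["position"],s["eef_rot"],s["joints"],s["wrist_force"],s["opening"])
c=read_camera("wrist");cv2.imwrite("pics/wrist.png",c["image"])
P=cloud(c);q=P.reshape(-1,3)
q=q[(abs(q[:,0]-.53)<.13)&(abs(q[:,1]-.2)<.1)]
for a,b in((.19,.2),(.2,.205),(.205,.21),(.21,.215),(.215,.22),(.22,.23),(.23,.3)):
    t=q[(q[:,2]>a)&(q[:,2]<=b)]
    if len(t)>2: print(a,len(t),t.mean(0).round(3),t.min(0).round(3),t.max(0).round(3))
E
```

```text
4.5917 [0.52625422 0.20154082 0.33000104] [ 3.14153493e+00 -1.04707170e-05  3.94013671e-02] [ 3.20505587e-01 -1.35502231e-01  1.53326282e+00 -5.92509468e-05
  1.74383802e+00  1.85189034e+00] [-0.46714833 -0.78752379 -0.63842113] -0.00017226460168628553
0.19 3681 [0.632 0.205 0.195] [0.586 0.177 0.19 ] [0.66  0.234 0.2  ]
0.2 1153 [0.593 0.203 0.202] [0.563 0.19  0.2  ] [0.646 0.216 0.205]
0.205 1619 [0.596 0.203 0.207] [0.547 0.186 0.205] [0.642 0.217 0.21 ]
0.21 1024 [0.541 0.201 0.213] [0.517 0.184 0.21 ] [0.556 0.217 0.215]
0.215 1040 [0.52  0.2   0.217] [0.505 0.183 0.215] [0.538 0.216 0.22 ]
0.22 117 [0.51 0.2  0.22] [0.507 0.184 0.22 ] [0.521 0.215 0.222]
```

View pics/wrist.png

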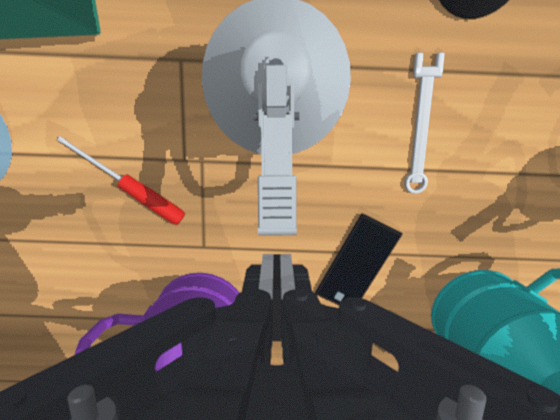

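The wrist view shows the paddle centred at pixel (277,205), in line with the closed fingers, at (0.529, 0.2005). Now I'll press.

```bash
python3 - <<'E'
from cell import *
import cv2,numpy as np
def pr(m):
    s=telemetry.observe();print(m,round(s["time"],2),s["position"].round(4),s["wrist_force"].round(2))
manip.movel([.527,.2005,.238],speed=.1);pr("above")
print(manip.movel([.527,.2005,.205],speed=.02,force_limit=17));pr("mid")
print(manip.movel([.527,.2005,.172],speed=.02,force_limit=14));pr("down")
manip.wait(.3);pr("hold")
c=read_camera("side");np.savez("side1.npz",**c)
cv2.imwrite("pics/side1.png",cv2.resize(c["image"][180:320,160:300],(560,560),interpolation=cv2.INTER_CUBIC))
pr("img")
E
```

```text
above 5.71 [0.5272 0.2006 0.2388] [-0.    0.85 -0.11]
False
mid 7.51 [0.5268 0.2006 0.2054] [-4.33 -1.2   4.76]
True
down 8.75 [0.5276 0.2007 0.1797] [-3.39 -1.08  9.38]
hold 9.05 [0.5275 0.2007 0.1797] [-4.13 -0.64 10.01]
img 9.1 [0.5276 0.2007 0.1797] [-3.36 -1.19 10.36]
```

View pics/side1.png

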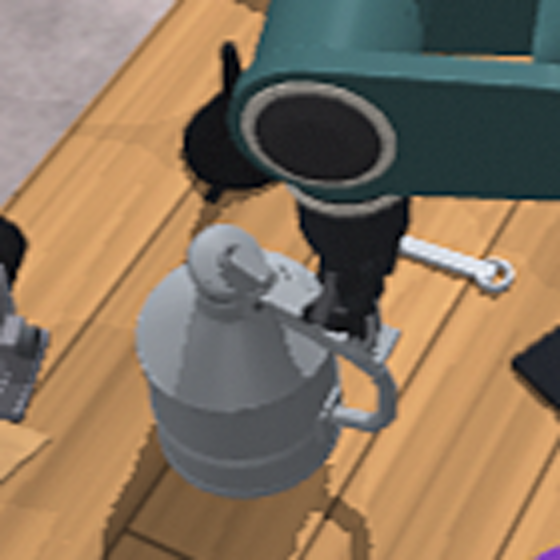

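The crop shows the cap tipped open at (225,265) and the fingertips on the paddle at (365,330). The can has not moved. I'll press slightly further to confirm it is firmly on the stop, then hold.

```bash
python3 - <<'E'
from cell import *
def pr(m):
    s=telemetry.observe();print(m,round(s["time"],2),s["position"].round(4),s["wrist_force"].round(2))
for k in range(6):
    p=telemetry.observe()
    if p["wrist_force"][2]>17: break
    manip.movel([.527,.2005,.1795-.0006*(k+1)],speed=.006,force_limit=12);manip.wait(.1);pr(k)
E
```

```text
0 9.45 [0.5274 0.2006 0.18  ] [-1.55 -0.51  9.32]
1 9.8 [0.5275 0.2006 0.1796] [-2.18 -0.46 11.47]
2 10.15 [0.5275 0.2007 0.1795] [-2.61 -2.09 15.55]
3 10.5 [0.5276 0.2007 0.1793] [-4.53 -2.34 18.61]
```

Force climbs from 9 to 19 N over 0.5 mm, so the lever is firmly on its stop. Now hold and release slowly.

```bash
python3 - <<'E'
from cell import *
import cv2,numpy as np
def pr(m):
    s=telemetry.observe();print(m,round(s["time"],2),s["position"].round(4),s["wrist_force"].round(2))
manip.wait(2.4);pr("held")
manip.movel([.527,.2005,.207],speed=.008);pr("mid")
manip.movel([.527,.2005,.228],speed=.005);pr("up")
manip.movel([.527,.2005,.33],speed=.08);pr("clear")
a=np.load("side0.npz")["image"];c=read_camera("side");w=read_camera("wrist");b=c["image"]
cv2.imwrite("pics/end.png",np.hstack([cv2.resize(b[180:320,160:300],(400,400)),cv2.resize(w["image"][0:300,130:430],(400,400))]))
from h import cloud
q=cloud(w).reshape(-1,3);q=q[(abs(q[:,0]-.53)<.13)&(abs(q[:,1]-.2)<.1)]
for l,h in((.19,.2),(.21,.215),(.215,.22),(.22,.23)):
    t=q[(q[:,2]>l)&(q[:,2]<=h)]
    if len(t)>2: print(l,len(t),t.mean(0).round(3),t.min(0).round(3),t.max(0).round(3))
E
```

```text
held 12.9 [0.5276 0.2007 0.1793] [-4.48 -1.15 18.11]
mid 16.78 [0.527  0.2005 0.207 ] [3.82 0.05 4.34]
up 21.13 [0.527  0.2005 0.228 ] [-0.56 -0.88  0.37]
clear 22.56 [0.5269 0.2005 0.3294] [ 0.12 -0.33 -0.92]
0.19 3715 [0.632 0.205 0.195] [0.586 0.176 0.19 ] [0.66  0.234 0.2  ]
0.21 998 [0.542 0.201 0.213] [0.522 0.185 0.21 ] [0.556 0.217 0.215]
0.215 1028 [0.52  0.2   0.217] [0.505 0.183 0.215] [0.539 0.216 0.22 ]
0.22 115 [0.51  0.199 0.221] [0.507 0.183 0.22 ] [0.514 0.215 0.222]
```

View pics/end.png

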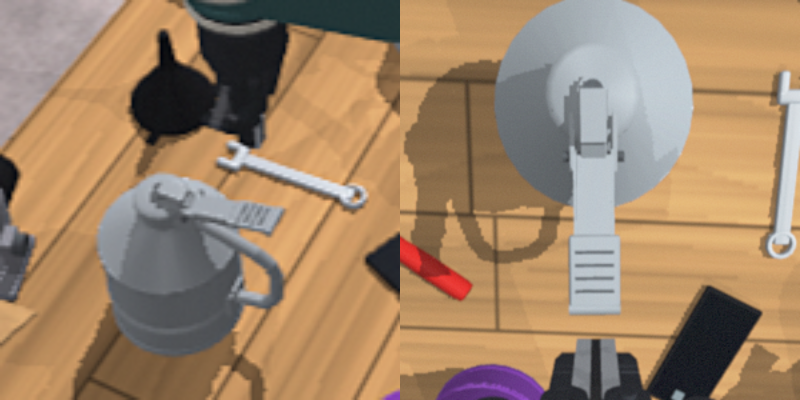

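The cap is shut at crop (168,195), the lever is up at (258,213), the can has not moved and the gripper is clear.

```bash
python3 -c "
from cell import ticket
print(ticket.sign_off())"
```

```text
the job is handed in; nothing more can be done
None
```

I pressed the large can's lever onto its stop, held it there for over two seconds, then let it up slowly until the cap settled shut; the can did not move, and I handed the job in at about 23 s.

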